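# Make up two flow-cell kits from the bench and the stock carousel

### The arm

A 6-joint arm with a two-finger parallel gripper is mounted at the origin on the work surface. World frame = base frame: x ahead of the robot, y to its left, z up, the work surface at z = 0. Lengths are in m, angles in rad, forces in N, time in s.
With the tool pointing down it reaches from about 0.325 to 0.75 m from the base axis. Payload 7.6 kg.
Tool frame: the origin (TCP) lies midway between the tips of the shut fingers; the grasp point (between the pads) lies 19 mm behind it (r.tcp_to_grasp is the distance from the TCP to the grasp point, in m); z points along the fingers, y is the direction in which the jaws open and shut (so a half turn about z gives the same grasp; the last joint's range is limited). The gripper opens to 85 mm and grips with 20 to 120 N. Pads are 22 mm wide; open, the fingers measure 114 mm over their backs; the gripper's body (76 mm by 85 mm) begins 54 mm behind the grasp point. The pads swing forward as they close: fully open they stand 13 mm farther back than shut.
Start: joints at [1.075, 0.052, 1.401, -0, 1.689, -0.07], TCP at [0.217, 0.478, 0.231] pointing down, gripper open.
Joint ranges: [-2.9, 2.9], [-0.91, 2.17], [0.12, 2.37], [-1.06, 4.2], [0.26, 2.73], [-2.93, 2.93]. Speed limits (rad/s): [2.57, 2.57, 3.01, 3.14, 3.14, 3.14].

### API

Orientations are given as [roll, pitch, yaw] about the fixed x, y, z axes, in that order (R = Rz(yaw) Ry(pitch) Rx(roll)).
In Python, from bench import r gives the robot as it stands.
- The arm moves only by the tool step_arm, never from a script. Its argument "commands" is a list of rows, each a list of 5 numbers: the shift along the world's x, y, z in mm, then the turn about the world's z in rad, then the opening in per cent of the stroke, from 0 (shut) to 100 (fully open). In form: [[x, y, z, twist, hand], ...]. A call has 1 to 12 rows; each row is the pose to reach, as a shift and turn from the pose commanded when the call began; what a row does not reach only later rows make up. A row lasts 1/8 s, in which the tool goes at most 62.5 mm and 10.7 degrees, less where a joint would pass 70% of its speed; a pose out of reach is approached as far as the arm can. A call with a gripper value outside its range is refused whole. The fingers move at their own pace and stop on an object; the grip force is fixed at half the most. Time passes only in rows, so rows that repeat a pose let the fingers close. It gives the time, the measured TCP pose, the force and the opening at its end, in the units of the state.
- r.sense(): the state, without advancing time (a new reading comes with each control period).
- r.capture(name): name is "scene" or "top" or "wrist"; returns a dict with "frame" (400x640x3 uint8, red, green, blue), "vfov" (degrees; the focal length in pixels is half the picture's height over the tangent of half this angle, whatever the lens; pixels are square), "cx", "cy" (the principal point, pixels), "T" (4x4, takes a point from camera to world coordinates). Camera axes: x right, y down, z forward; pixel columns grow to the right and rows downward; lengths in m; the calibration is good to about 2 mm. A picture is of the moment at which its call begins. There is no depth.
- r.job_done(): hands the job in, once; it reports no verdict.
The state is a dict: "t": time; "q": joint angles; "qd": joint speeds; "joint_efforts": joint torques, N m; "position": TCP position; "eef_rot": TCP orientation; "force": force on the tool from outside, world axes, zero at the start; "moment": the same for the moment, N m; "gripper_width": opening from 0.0 (shut) to 1.0 (fully open).
Only numpy, scipy, OpenCV 4.12 (cv2) and the standard library are available. Lean on these libraries where they do the work, as an engineer would, in place of code of your own. Each camera call takes 0.05 s, during which the arm holds its last target. There are 200 camera calls.

### The job

Make up the two flow-cell kits: in the long tray, the square steel end plate goes in the larger pocket and the steel spacer ring in the smaller pocket, both lying flat; in the squarer tray, the black flow plate goes flat in the larger pocket and the white port fitting stands upright on its flange in the smaller pocket. Set each part down in the middle of its pocket, to within 15 mm. The ring and the fitting are in the compartments of the revolving carousel, which turns by the handle on its hub and can only be reached into through the opening in its wire guard; the hex bolt and the stopper stay in the carousel.

Things in the scene. Friction and masses are not known exactly. Their poses are not given: they have to be found in the camera images.
- end_plate: Square steel cell end plate, 50 x 50 x 14 mm (0.2-0.4 kg), with dark hole marks at the corners and centre, lying flat on the bench. Origin: centre of its underside; z up, x and y along its edges.
- flow_plate: Black graphite flow-field plate, 76 mm (x) by 36 mm (y) by 8 mm thick, with fine parallel grey grooves on top, lying flat on the bench. Origin: centre of its underside, z up.
- spacer_ring: Steel spacer ring, outer diameter 40 mm, bore 24 mm, 12 mm thick, lying flat in one of the four carousel compartments. Origin: on its axis at its underside, z up.
- port_fitting: White plastic port fitting standing upright in a carousel compartment, 34 mm tall: foot flange 28 mm diameter and 7 mm high, then a body of 18 mm diameter up to 26 mm, then a tip of 10 mm diameter. Origin: on its axis at the underside of the flange, z up along its axis.
- hex_bolt: Steel hex bolt standing on its head in a carousel compartment (stays there): head 30 mm across and 9 mm high, shank 12 mm diameter, 34 mm tall overall. Origin: on its axis at the underside of the head, z up.
- stopper: Black rubber stopper, a solid cone 26 mm in diameter at the foot and 34 mm at the top, 22 mm tall, standing in a carousel compartment (stays there). Origin: centre of its underside, z up. Each of the four compartments holds one part, about 95 mm from the turning axis, on a floor 20 mm above the bench.
- long_tray: Fixed grey kit tray, 210 (x) by 110 (y) mm, walls 14 mm high and 4 mm thick, floor 4 mm thick. A cross wall, as high and thick as the rim, is centred at x = +16 mm. Larger pocket 115 x 102 mm, middle at x = -43.5 mm, y = 0; smaller pocket 83 x 102 mm, middle at x = +59.5 mm, y = 0. Origin: centre of its underside, at bench level, z up; x runs from the larger to the smaller pocket.
- square_tray: Fixed grey kit tray, 160 (x) by 150 (y) mm, walls 14 mm high and 4 mm thick, floor 4 mm thick. A cross wall, as high and thick as the rim, is centred at x = +22 mm. Larger pocket 96 x 142 mm, middle at x = -28 mm, y = 0; smaller pocket 52 x 142 mm, middle at x = +50 mm, y = 0. Origin: centre of its underside, at bench level, z up; x runs from the larger to the smaller pocket.
- carousel_handle (a point): Top centre of the carousel's black handle, on the vertical turning axis, 108 mm above the bench; turns with the carousel. Handle: a bar 60 mm long (x), 12 mm thick (y), 28 mm high, pinched from above. Blue round carousel, radius 135 mm, rim 32 mm high; walls along +-x and +-y, 42 mm high, make four quarters. Turns either way without stops, friction 0.04 N m, stays where left.
- guard: Fixed steel wire guard over the carousel: an open grid of thin bars 64 to 68 mm above the bench, 55 to 148 mm from the turning axis, on four legs at 148 mm radius. It covers all but an opening of 120 degrees centred on this frame's -x (roughly towards the robot), through which parts are lifted out. Origin: on the turning axis at bench level, z up.
Mind the look-alikes: they are no part of the job. What is shaped like the square_tray but purple is not meant.

How it is judged:
By the outcome, as a careful person would: the job done as asked, in the order asked, and still so for the second after the job is handed in, with the robot touching nothing.
It also fails if it takes over 144 s, if anything falls off the work surface, if the arm or the gripper's body presses on something with over 40 N, if the wrist force passes 120 N, or if a joint passes its speed limit or range.

## Working session

There is one attempt and no reset: what is moved stays moved. The work goes in short steps, Python scripts to look and compute and a tool call to move; the robot and the scene stay as the last step left them, time stands still between calls to the robot, and variables do not carry over. Pictures are saved under pics/ and viewed, about 12 in all and at most 16, crops included, and the job is handed in when it is done.

Besides the shell and the picture viewer there is one more tool, called after ">>>" in YAML: its name, and indented under it one key for each argument. step_arm: Moves the arm, as the interface text tells. Its arguments: {"type":"object","properties":{"commands":{"type":"array"}},"required":["commands"]}

```bash
mkdir -p pics; ls
python3 - <<'E'
from bench import r
import cv2,numpy as np
for n in ("scene","top"):
    c=r.capture(n); cv2.imwrite(f"pics/{n}0.png",c["frame"][:,:,::-1]); print(n,c["vfov"],c["cx"],c["cy"],np.round(c["T"],3).tolist())
s=r.sense(); print(s["t"],s["position"],s["eef_rot"],s["force"],s["gripper_width"],r.tcp_to_grasp)
E
```

```text
pics
scene 57.89418922326724 319.5027308786748 198.19548628522585 [[-0.317, 0.567, -0.761, 1.106], [0.948, 0.199, -0.246, 0.217], [0.012, -0.8, -0.6, 0.621], [0.0, 0.0, 0.0, 1.0]]
top 42.12505834932814 326.7492407330871 200.74331680696105 [[0.008, -0.992, 0.123, 0.276], [-1.0, -0.006, 0.019, -0.017], [-0.018, -0.123, -0.992, 1.604], [0.0, 0.0, 0.0, 1.0]]
0.1 [0.21669244 0.4779003  0.23054199] [-3.14018813e+00 -1.00384647e-04  2.71580893e+00] [ 0.03274924 -0.19126393 -0.77969709] 0.9993648894991105 0.0187
```

View pics/scene0.png

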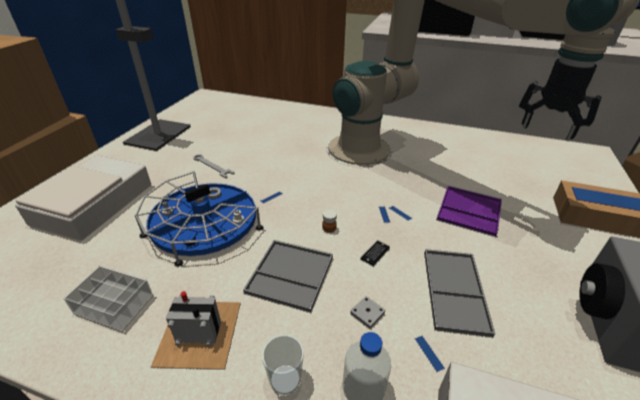

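View pics/top0.png

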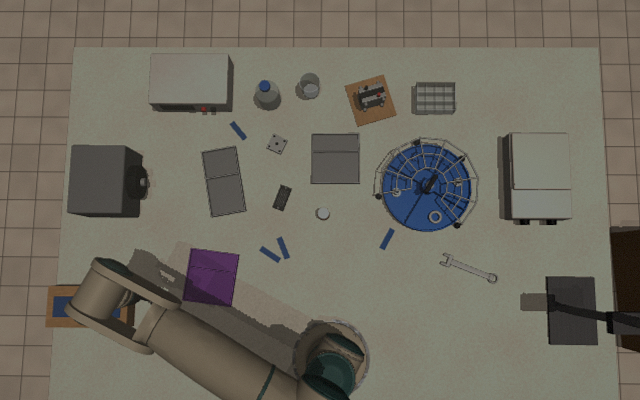

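Top view: long tray at (224,181), square grey tray at (335,158), purple look-alike at (212,277), end plate at (277,144), flow plate at (282,197), carousel at (427,185). The ring seems to be at (435,217). I'll enlarge the carousel and measure everything.

```bash
cat > h.py <<'E'
from bench import r
import cv2,numpy as np
def ray(c,u,v):
    f=200/np.tan(np.radians(c["vfov"])/2); T=np.array(c["T"])
    return T[:3,3],T[:3,:3]@np.array([(u-c["cx"])/f,(v-c["cy"])/f,1])
def pt(c,u,v,z):
    o,d=ray(c,u,v); return o+d*(z-o[2])/d[2]
def proj(c,p):
    f=200/np.tan(np.radians(c["vfov"])/2); T=np.array(c["T"]); q=T[:3,:3].T@(np.array(p)-T[:3,3])
    return q[:2]/q[2]*f+[c["cx"],c["cy"]]
def crop(im,x,y,w,h,s,name): cv2.imwrite(name,cv2.resize(im[y:y+h,x:x+w,::-1],None,fx=s,fy=s,interpolation=cv2.INTER_CUBIC))
def rects(c,mask,z,amin=60,amax=1e5):
    n,l,st,ce=cv2.connectedComponentsWithStats(mask.astype(np.uint8))
    for i in range(1,n):
        if not amin<st[i,4]<amax: continue
        k,_=cv2.findContours((l==i).astype(np.uint8),0,2)
        P=np.array([pt(c,u,v,z)[:2] for u,v in k[0][:,0]],np.float32)*1000
        R=cv2.minAreaRect(P); print("px",ce[i].round(1),"area",st[i,4],"rect mm",np.round(R[0],1),np.round(R[1],1),round(R[2],1),"rgb",c["frame"][l==i].mean(0).round())
E
python3 - <<'E'
from h import *
c=r.capture("top"); im=c["frame"]
crop(im,365,130,120,110,5,"pics/car.png")
crop(im,190,120,180,110,4,"pics/mid.png")
g=im.astype(int)
for p in [(335,150),(225,170),(277,138),(282,197),(300,160)]: print(p,g[p[1],p[0]])
E
```

```text
(335, 150) [81 77 74]
(225, 170) [84 81 76]
(277, 138) [108 106  99]
(282, 197) [45 43 39]
(300, 160) [127 125 109]
```

View pics/car.png

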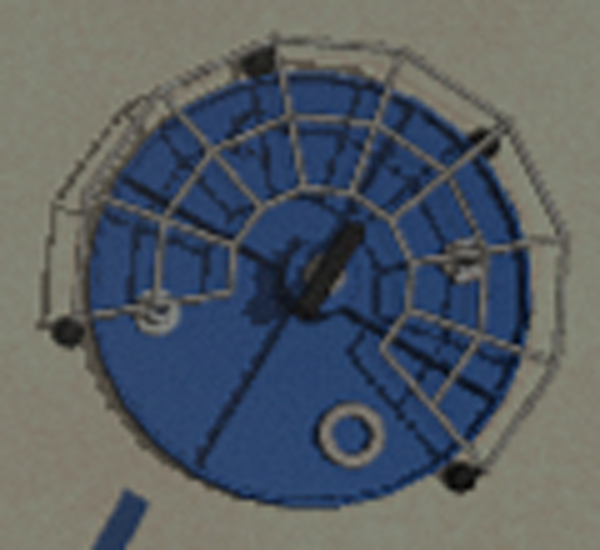

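View pics/mid.png

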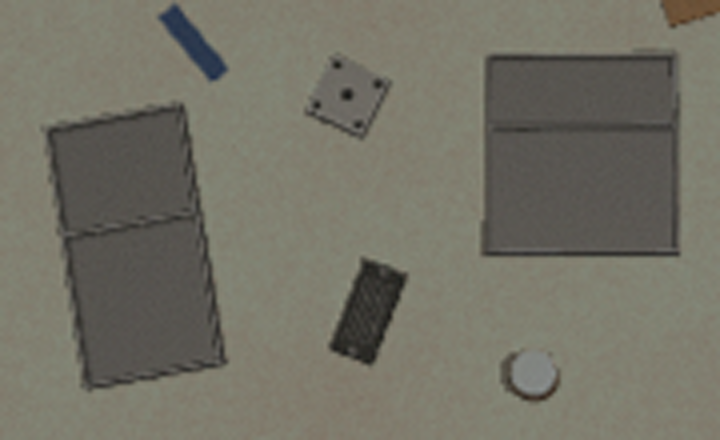

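Candidates in the carousel: the ring at crop (350,435), already in the opening; whitish parts at (155,312) and (465,258), which are the fitting and bolt, still to be told apart. The purple tray is excluded by colour; the grey one at (335,158) is the right one. Now positions.

Run:
```python
from h import *
c=r.capture("top"); im=c["frame"]; g=im.astype(int); b=cv2.GaussianBlur(im,(3,3),0).astype(int)
R,G,B=b[:,:,0],b[:,:,1],b[:,:,2]
m=(R<100)&(abs(R-B)<16)
for (x0,x1,y0,y1,z,nm,mm) in [(195,250,140,222,.014,"long",m),(303,366,126,190,.014,"sq",m),(264,290,130,158,.014,"end",(R-B<14)|(R<80)),(270,295,180,215,.008,"flow",R<80)]:
    k=np.zeros(m.shape,bool); k[y0:y1,x0:x1]=mm[y0:y1,x0:x1]; print(nm); rects(c,k,z)
bl=(B-R>25); k=np.zeros(m.shape,bool); k[130:240,365:485]=bl[130:240,365:485]
k=cv2.morphologyEx(k.astype(np.uint8),cv2.MORPH_CLOSE,np.ones((7,7)))
co=max(cv2.findContours(k,0,2)[0],key=cv2.contourArea)
P=np.array([pt(c,u,v,.032)[:2] for u,v in co[:,0]],np.float32)*1000
h=cv2.convexHull(P); print("car ell",cv2.fitEllipse(h),cv2.minEnclosingCircle(h))
hx=lambda X,Y,z:pt(c,365+X/5-.4,130+Y/5-.4,z).round(4)
print("handle ends",hx(357,232,.108),hx(303,310,.108)); print("ring",hx(350,435,.032)); print("L",hx(157,312,.045),"R",hx(465,262,.045))
for n,X,Y in[("leg",67,332),("leg",460,478),("leg",485,140),("leg",258,60)]:print(n,hx(X,Y,.066))
s=r.capture("scene"); crop(s["frame"],130,165,140,105,5,"pics/scar.png")
```

```text
long
px [223.3 181.3] area 2407 rect mm [532.8 336.9] [211.  112.6] 10.8 rgb [83. 81. 76.]
sq
px [334.9 158.4] area 2460 rect mm [607.3  -9.3] [158.8 152.2] 0.2 rgb [86. 83. 78.]
end
px [276.4 143.7] area 288 rect mm [652.5 174.9] [58.2 54.9] 68.1 rgb [100.  98.  91.]
flow
px [281.6 197.7] area 270 rect mm [482.2 154.5] [35.  74.8] 70.0 rgb [51. 50. 45.]
car ell ((513.9754638671875, -290.10784912109375), (266.2203063964844, 267.4812316894531), 56.84944152832031) ((513.9058227539062, -290.7725830078125), 134.34762573242188)
handle ends [ 0.5352 -0.3051  0.108 ] [ 0.4892 -0.2731  0.108 ]
ring [ 0.4238 -0.3133  0.032 ]
L [ 0.4965 -0.1958  0.045 ] R [ 0.5281 -0.382   0.045 ]
leg [ 0.4812 -0.1397  0.066 ]
leg [ 0.3955 -0.3712  0.066 ]
leg [ 0.5989 -0.3907  0.066 ]
leg [ 0.6475 -0.2555  0.066 ]
```

View pics/scar.png

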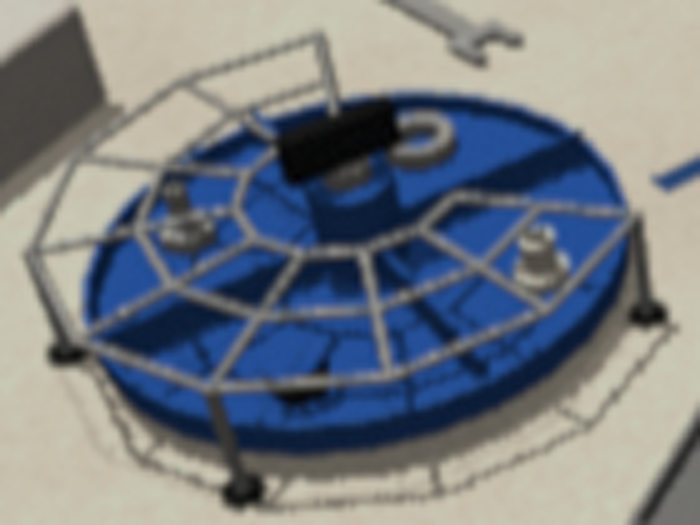

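Scene crop: the fitting (thick white body with flange) is at (540,260), which is the one at world (0.497,-0.196). The bolt is at (180,220), the stopper at (310,385) and the ring at (420,138), in the opening. I start with the end plate.

>>> step_arm:
  commands:
    - [423, -303, 0, 0, 80]
    - [423, -303, 0, 0, 80]
    - [423, -303, 0, 0, 80]
    - [423, -303, 0, 0, 80]
    - [423, -303, 0, 0, 80]
    - [423, -303, 0, 0, 80]
    - [423, -303, 0, 0, 80]
    - [423, -303, 0, 0, 80]
    - [423, -303, 0, 0, 80]
    - [423, -303, 0, 0, 80]
    - [423, -303, 0, 0, 80]
    - [423, -303, 0, 0, 80]

```text
t: 1.75
position: [0.6391, 0.1763, 0.2318]
eef_rot: [3.141, 0.0, 2.717]
force: [0.5, 0.3, -0.3]
gripper_width: 0.801
```

Run:
```python
from h import *
s=r.sense(); print(s["t"],s["position"],s["eef_rot"],s["q"])
c=r.capture("wrist"); cv2.imwrite("pics/w1.png",c["frame"][:,:,::-1]); print(c["vfov"],c["cx"],c["cy"],np.round(c["T"],3).tolist())
print(proj(c,[.6525,.175,.014]))
```

```text
1.75 [0.63907552 0.17628845 0.23183851] [3.14109376e+00 3.18161323e-04 2.71741063e+00] [ 2.13376369e-01  4.52820532e-01  9.29795844e-01  2.15287344e-04
  1.75842365e+00 -9.33197796e-01]
61.63806171455671 318.46416436430866 201.91827611115224 [[0.412, 0.876, 0.249, 0.577], [0.911, -0.397, -0.11, 0.204], [0.002, 0.272, -0.962, 0.375], [0.0, 0.0, 0.0, 1.0]]
[321.85456093 183.72045047]
```

View pics/w1.png

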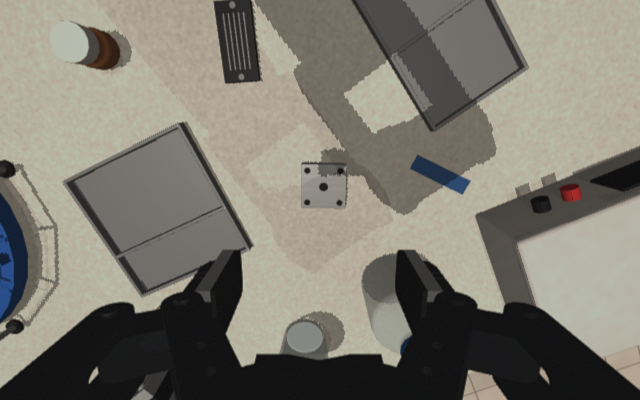

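Wrist view: end plate corners about (302,163),(347,163),(346,208),(302,208), squared up with the jaws. The grey square tray shows its rim at (185,122),(250,247),(143,294),(65,181).

Run:
```python
from h import *
c=r.capture("wrist")
def q(name,z,P):
    W=np.array([pt(c,u,v,z)[:2]*1000 for u,v in P],np.float32); R=cv2.minAreaRect(W); print(name,W.mean(0).round(1),np.round(R[0],1),np.round(R[1],1),round(R[2],1)); return W
q("end",.014,[(302,163),(347,163),(346,208),(302,208)])
q("sq",.014,[(185,122),(250,247),(143,294),(65,181)])
W=q("xwall",.014,[(118,257),(222,207)]);print(W)
q("flow",.008,[(214,2),(250,0),(260,80),(226,83)])
g=c["frame"].astype(int); m=np.zeros((400,640),bool); s=(g.min(2)>150)|0; 
k=(abs(g[:,:,0]-g[:,:,2])<12); m[155:216,295:355]=k[155:216,295:355]; m=cv2.morphologyEx(m.astype(np.uint8),2,np.ones((3,3)))
rects(c,m,.014,500)
```

```text
end [656.  176.3] [655.9 176.1] [49.5 50.9] 65.6
sq [610.3  -4.9] [610.5  -4.4] [154.4 152.1] 0.1
xwall [632.4  -8.4] [632.4  -8.4] [140.5   0. ] 91.4
[[634.159    -78.66551 ]
 [630.72516   61.804066]]
flow [486.9 156.9] [486.7 157.1] [35.4 74.6] 70.3
px [326.  186.5] area 1732 rect mm [654.4 176. ] [49.4 51.1] 64.8 rgb [123. 121. 115.]
```

>>> step_arm:
  commands:
    - [16, 0, -60, 0, 80]
    - [16, 0, -120, 0, 80]
    - [16, 0, -180, 0, 80]
    - [16, 0, -200, 0, 80]
    - [16, 0, -215, 0, 80]
    - [16, 0, -225, 0, 80]
    - [16, 0, -230, 0, 80]
    - [16, 0, -230, 0, 80]

```text
t: 2.85
position: [0.6562, 0.1752, 0.0021]
eef_rot: [3.141, 0.001, 2.716]
force: [-0.3, 0.9, 0.2]
gripper_width: 0.798
```

Run:
```python
from h import *
c=r.capture("wrist"); cv2.imwrite("pics/w2.png",c["frame"][:,:,::-1]); print(r.sense()["position"],r.sense()["force"])
```

```text
[0.65635098 0.17523635 0.00230786] [0.23041059 0.79958814 0.46597116]
```

View pics/w2.png

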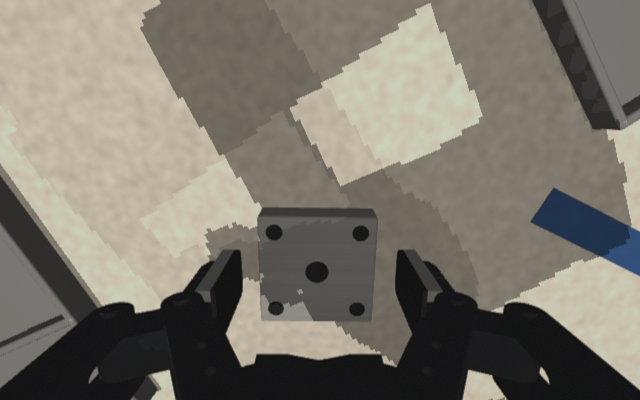

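The plate lies between the pads, centred. Close and lift.

>>> step_arm:
  commands:
    - [0, 0, -3, 0, 70]
    - [0, 0, -3, 0, 50]
    - [0, 0, -3, 0, 40]
    - [0, 0, -3, 0, 40]
    - [0, 0, -3, 0, 40]
    - [0, 0, -3, 0, 40]
    - [0, 0, -3, 0, 40]
    - [0, 0, 30, 0, 40]
    - [0, 0, 80, 0, 40]
    - [0, 0, 130, 0, 40]
    - [0, 0, 130, 0, 40]

```text
t: 4.28
position: [0.6577, 0.1755, 0.136]
eef_rot: [3.137, 0.006, 2.716]
force: [0.3, -0.8, -2.5]
gripper_width: 0.569
```

>>> step_arm:
  commands:
    - [-80, 80, 20, 0.18, 40]
    - [-167, 154, 60, 0.36, 40]
    - [-167, 154, 60, 0.54, 40]
    - [-167, 154, 60, 0.61, 40]
    - [-167, 154, 60, 0.61, 40]
    - [-167, 154, 60, 0.61, 40]
    - [-167, 154, 60, 0.61, 40]

```text
t: 5.15
position: [0.4892, 0.328, 0.1895]
eef_rot: [-3.141, -0.003, -2.959]
force: [-0.0, 0.0, -3.1]
gripper_width: 0.564
```

Run:
```python
from h import *
c=r.capture("wrist"); cv2.imwrite("pics/w3.png",c["frame"][:,:,::-1]); print(r.sense()["position"],r.sense()["eef_rot"])
for p in [(490,329),(591,348)]: print(proj(c,[p[0]/1e3,p[1]/1e3,.004]))
```

```text
[0.48928792 0.32811571 0.18988133] [-3.14079436e+00 -2.03807215e-03 -2.95923531e+00]
[319.38896056 179.64050431]
[319.73735779 272.74104886]
```

View pics/w3.png

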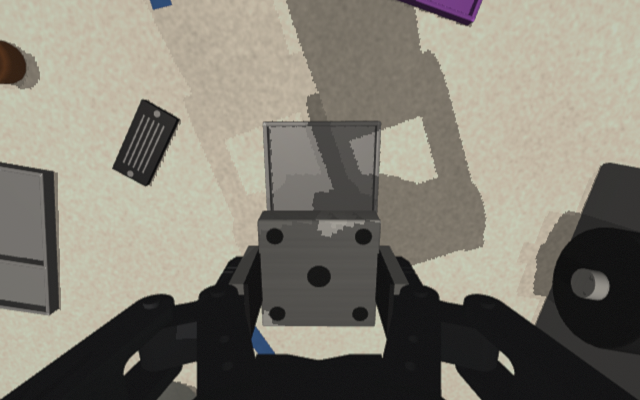

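The held plate hides most of the tray; its near rim runs from (263,122) to (380,122), squared with the plate.

Run:
```python
from h import *
c=r.capture("wrist")
a,b=[pt(c,u,v,.014)[:2]*1000 for u,v in [(263,122),(380.5,122)]]
d=b-a; L=np.linalg.norm(d); n=np.array([d[1],-d[0]])/L; n*=np.sign(n[0]); m=(a+b)/2
print(a,b,L,"xaxis deg",np.degrees(np.arctan2(n[1],n[0])),"big mid",m+n*61.5,"small mid",m+n*164.5)
# held plate centre
P=np.array([pt(c,u,v,.19)[:2]*1000 for u,v in [(275,236),(363,236),(360,314),(278,314)]]);print(P.mean(0))
```

```text
[444.07202255 267.4783964 ] [424.42507919 374.55116545] 108.86037044610963 xaxis deg 10.39762534594339 big mid [494.7386564  332.11420132] small mid [596.04728842 350.70347451]
[497.68850003 329.71812838]
```

>>> step_arm:
  commands:
    - [4, 3, -60, 0, 40]
    - [4, 3, -120, 0, 40]
    - [4, 3, -160, 0, 40]
    - [4, 3, -175, 0, 40]
    - [4, 3, -181, 0, 40]
    - [4, 3, -184, 0, 40]
    - [4, 3, -185, 0, 40]
    - [4, 3, -185, 0, 40]

```text
t: 6.25
position: [0.4933, 0.3325, 0.0073]
eef_rot: [3.141, 0.002, -2.957]
force: [0.1, 0.4, -2.5]
gripper_width: 0.564
```

>>> step_arm:
  commands:
    - [0, 0, -2, 0, 40]
    - [0, 0, -3, 0, 40]
    - [0, 0, -3, 0, 60]
    - [0, 0, -3, 0, 72]
    - [0, 0, -3, 0, 72]
    - [0, 0, -3, 0, 72]
    - [0, 0, 40, 0, 72]
    - [0, 0, 100, 0, 72]
    - [-30, -40, 160, 0, 72]
    - [-70, -100, 220, 0, 72]
    - [-70, -100, 220, 0, 72]
    - [-70, -100, 220, 0, 72]

```text
t: 7.75
position: [0.4233, 0.2315, 0.2299]
eef_rot: [3.14, 0.007, -2.959]
force: [-0.0, -0.0, 0.2]
gripper_width: 0.718
```

Run:
```python
from h import *
c=r.capture("wrist"); cv2.imwrite("pics/w4.png",c["frame"][:,:,::-1]); print(r.sense()["position"],r.sense()["q"])
for n in ([.4947,.3321,.018],[.596,.3507,.004]): print(proj(c,n))
```

```text
[0.42315685 0.23202038 0.2276442 ] [ 4.24871286e-01 -7.02314710e-02  1.52964779e+00  2.33682086e-04
  1.67869495e+00 -1.32920745e+00]
[393.02020544 247.74285931]
[385.5888737  317.80406122]
```

View pics/w4.png

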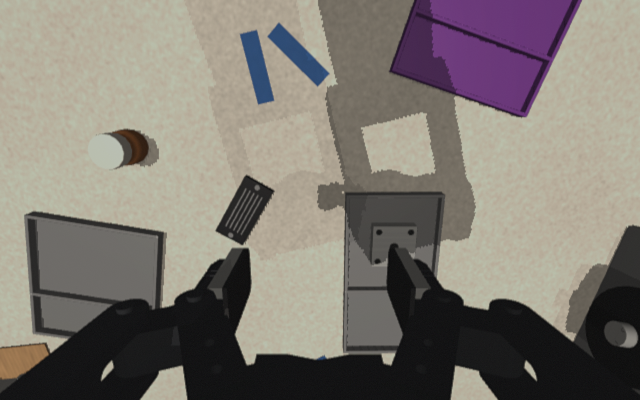

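The end plate sits at (395,244) with the pocket middle at about (395,241): good. Now to the carousel handle.

>>> step_arm:
  commands:
    - [90, -522, 0, -0.18, 60]
    - [90, -522, 0, -0.36, 60]
    - [90, -522, 0, -0.54, 60]
    - [90, -522, 0, -0.72, 60]
    - [90, -522, 0, -0.79, 60]
    - [90, -522, 0, -0.79, 60]
    - [90, -522, 0, -0.79, 60]
    - [90, -522, 0, -0.79, 60]
    - [90, -522, 0, -0.79, 60]
    - [90, -522, 0, -0.79, 60]
    - [90, -522, 0, -0.79, 60]
    - [90, -522, 0, -0.79, 60]

```text
t: 9.3
position: [0.5132, -0.2885, 0.2261]
eef_rot: [3.141, -0.0, 2.537]
force: [0.3, 0.8, 0.6]
gripper_width: 0.598
```

Run:
```python
from h import *
c=r.capture("wrist"); cv2.imwrite("pics/w5.png",c["frame"][:,:,::-1]); print(r.sense()["position"],r.sense()["eef_rot"],r.sense()["q"])
print(proj(c,[.513,-.290,.108]))
```

```text
[ 0.51314686 -0.28865655  0.22635204] [3.14140283e+00 4.09982722e-05 2.53749459e+00] [-5.75211189e-01  2.34304524e-01  1.21030495e+00  1.90073688e-04
  1.69693671e+00 -1.54188554e+00]
[316.2906763 196.5245296]
```

View pics/w5.png

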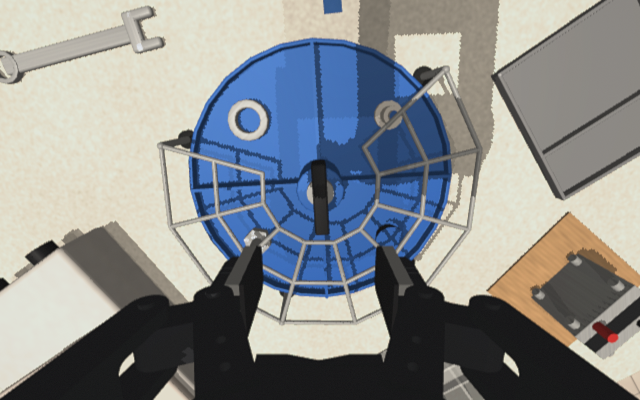

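Wrist view: handle (319,161)-(321,234), ring (249,120), fitting (389,114). Opening edges: guard inner corners (365,148) and (263,175), outer (443,70) and (160,146).

Run:
```python
from h import *
c=r.capture("wrist")
f=lambda u,v,z:pt(c,u,v,z)[:2]*1000
a,b=f(319.5,161,.108),f(320.5,234,.108); C=(a+b)/2; d=b-a; print("handle",C,np.linalg.norm(d),np.degrees(np.arctan2(d[1],d[0])))
im=c["frame"].astype(int); 
for n,u,v,z in [("ring",249,120,.032),("fit",390,113,.05),("gR",365,148,.066),("gL",263,175,.066),("gRo",443,70,.066),("gLo",160,146,.066)]:
    p=f(u,v,z); e=p-C; print(n,p.round(1),np.hypot(*e).round(1),np.degrees(np.arctan2(e[1],e[0])).round(1)%360)
```

```text
handle [ 516.22325219 -288.72973867] 61.06001307693179 -33.835116794291714
ring [ 428.4 -311.9] 90.8 194.8
fit [ 498.8 -198. ] 92.4 100.9
gR [ 510.  -234.9] 54.2 96.6
gL [ 477.4 -325.3] 53.3 223.3
gRo [ 492.1 -145.3] 145.5 99.5
gLo [ 403.8 -385.3] 148.2 220.6
```

>>> step_arm:
  commands:
    - [2, 0, -60, 0.01, 60]
    - [2, 0, -110, 0.01, 60]
    - [2, 0, -137, 0.01, 50]
    - [2, 0, -137, 0.01, 0]
    - [2, 0, -137, 0.01, 0]
    - [2, 0, -137, 0.01, 0]
    - [2, 0, -137, 0.01, 0]
    - [2, 0, -137, 0.01, 0]
    - [2, 0, -137, 0.01, 0]

```text
t: 10.52
position: [0.5155, -0.2888, 0.0907]
eef_rot: [3.14, 0.001, 2.547]
force: [1.1, 4.6, -4.1]
gripper_width: 0.119
```

>>> step_arm:
  commands:
    - [0, 0, 0, -0.12, 0]
    - [0, 0, 0, -0.24, 0]
    - [0, 0, 0, -0.36, 0]
    - [0, 0, 0, -0.48, 0]
    - [0, 0, 0, -0.6, 0]
    - [0, 0, 0, -0.61, 0]
    - [0, 0, 0, -0.61, 60]
    - [0, 0, 0, -0.61, 60]
    - [0, 0, 0, -0.61, 60]
    - [0, 0, 50, -0.61, 60]
    - [0, 0, 110, -0.61, 60]
    - [0, 0, 130, -0.61, 60]

```text
t: 12.02
position: [0.5159, -0.2908, 0.225]
eef_rot: [3.137, 0.007, 1.935]
force: [0.5, -0.2, -1.3]
gripper_width: 0.6
```

Run:
```python
from h import *
c=r.capture("wrist"); print(r.sense()["position"],r.sense()["eef_rot"],r.sense()["q"],r.sense()["force"])
cv2.imwrite("pics/w6.png",c["frame"][:,:,::-1])
```

```text
[ 0.51608614 -0.29093979  0.22612113] [3.13600119 0.0078059  1.93546171] [-5.75617023e-01  2.37263215e-01  1.20734609e+00 -8.61722920e-05
  1.68738186e+00 -9.40314667e-01] [-0.30841402  0.24641041  2.21971057]
```

View pics/w6.png

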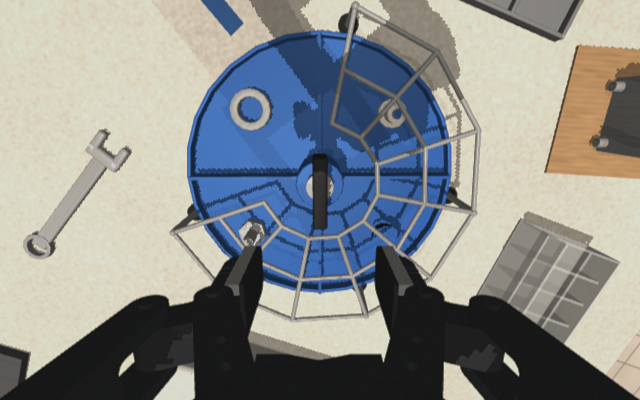

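The ring is now mid-opening at (250,109), the fitting at (393,112).

Run:
```python
from h import *
c=r.capture("wrist")
f=lambda u,v,z:pt(c,u,v,z)[:2]*1000
a,b=f(320,155,.108),f(320,229,.108); C=(a+b)/2; print("handle",C)
C=np.array([515.5,-289.5])
for n,u,v,z in [("ring",250.5,109,.032),("fit",394,111,.05),("gR",333,122,.066),("gL",268,204,.066)]:
    p=f(u,v,z); e=p-C; print(n,p.round(1),np.hypot(*e).round(1),np.degrees(np.arctan2(e[1],e[0])).round(1)%360)
im=c["frame"].astype(int); m=np.zeros((400,640),bool); k=im[:,:,2]-im[:,:,0]<25; m[80:140,220:285]=k[80:140,220:285]; m=cv2.morphologyEx(m.astype(np.uint8),2,np.ones((3,3))); rects(c,m,.032,300)
```

```text
handle [ 517.86000529 -288.69121081]
ring [ 432.9 -252.2] 90.6 155.7
fit [ 559.6 -205.7] 94.7 62.2
gR [ 509.8 -234.3] 55.5 95.9
gL [ 480.2 -325.9] 50.7 225.9
px [249.8 108.3] area 926 rect mm [ 432.4 -252.2] [38.6 38.4] 18.5 rgb [160. 156. 150.]
```

>>> step_arm:
  commands:
    - [-45, 20, 0, 0.18, 62]
    - [-83, 38, 0, 0.36, 62]
    - [-83, 38, 0, 0.54, 62]
    - [-83, 38, 0, 0.72, 62]
    - [-83, 38, 0, 0.79, 62]
    - [-83, 38, -60, 0.79, 62]
    - [-83, 38, -120, 0.79, 62]
    - [-83, 38, -170, 0.79, 62]
    - [-83, 38, -170, 0.79, 62]
    - [-83, 38, -170, 0.79, 62]

```text
t: 13.38
position: [0.4325, -0.2524, 0.0509]
eef_rot: [-3.141, 0.002, 2.726]
force: [-0.5, -0.3, 0.6]
gripper_width: 0.624
```

Run:
```python
from h import *
c=r.capture("wrist"); s=r.sense(); print(s["position"],s["force"])
cv2.imwrite("pics/w7.png",c["frame"][:,:,::-1])
```

```text
[ 0.43302546 -0.25271735  0.0517513 ] [ 0.7273866  -0.22390958 -0.55976284]
```

View pics/w7.png

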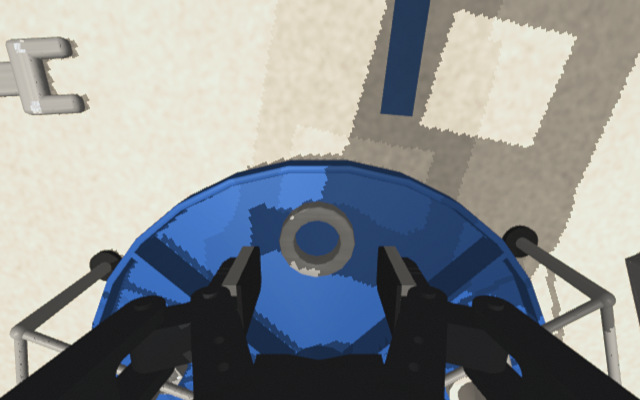

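Ring at (317,240), centred between the pads and clear of guard. Descend and grip.

>>> step_arm:
  commands:
    - [0, 0, -15, 0, 62]
    - [0, 0, -26, 0, 62]
    - [0, 0, -29, 0, 62]
    - [0, 0, -29, 0, 50]
    - [0, 0, -29, 0, 30]
    - [0, 0, -29, 0, 30]
    - [0, 0, -29, 0, 30]
    - [0, 0, -29, 0, 30]
    - [0, 0, -29, 0, 30]
    - [0, 0, -10, 0, 30]
    - [0, 0, 20, 0, 30]
    - [0, 0, 40, 0, 30]

```text
t: 14.92
position: [0.4317, -0.2518, 0.0899]
eef_rot: [3.141, -0.0, 2.726]
force: [0.1, 0.3, -1.8]
gripper_width: 0.438
```

>>> step_arm:
  commands:
    - [0, 0, 60, 0, 30]
    - [20, 50, 100, 0.18, 30]
    - [163, 602, 100, 0.36, 30]
    - [163, 602, 100, 0.54, 30]
    - [163, 602, 100, 0.61, 30]
    - [163, 602, 100, 0.61, 30]
    - [163, 602, 100, 0.61, 30]
    - [163, 602, 100, 0.61, 30]
    - [163, 602, 100, 0.61, 30]
    - [163, 602, 100, 0.61, 30]
    - [163, 602, 100, 0.61, 30]
    - [163, 602, 100, 0.61, 30]

```text
t: 16.42
position: [0.5938, 0.3536, 0.1859]
eef_rot: [-3.141, -0.004, -2.943]
force: [0.2, -0.6, -1.2]
gripper_width: 0.433
```

Run:
```python
from h import *
c=r.capture("wrist"); s=r.sense(); print(s["position"],s["force"],s["gripper_width"])
cv2.imwrite("pics/w8.png",c["frame"][:,:,::-1])
```

```text
[0.59406171 0.35289217 0.18657501] [0.41610637 0.86995763 0.22122551] 0.4323649266646896
```

View pics/w8.png

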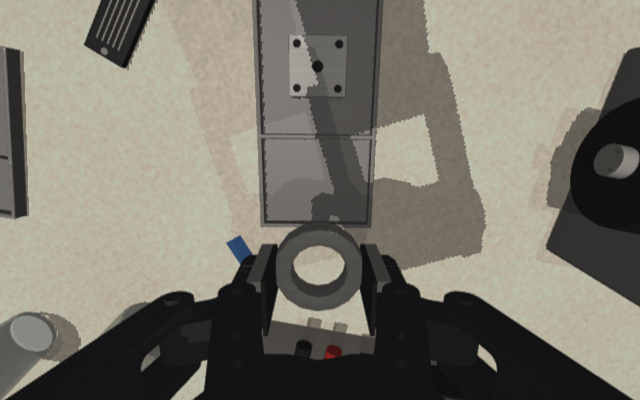

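Ring held; the end plate (318,66) lies in its pocket. The smaller pocket spans from the cross wall (260,136)-(377,136) to the rim (261,226)-(371,227).

Run:
```python
from h import *
c=r.capture("wrist"); f=lambda u,v,z:pt(c,u,v,z)[:2]*1000
far=(f(261,226,.014)+f(371,227,.014))/2; cw=(f(260,136,.014)+f(377,136,.014))/2
d=far-cw; L=np.linalg.norm(d); print(far,cw,L,"deg",np.degrees(np.arctan2(d[1],d[0])),"mid",far-d/L*45.5, cw+d/L*43.5)
print("plate",f(318,66,.018)); W=[f(u,v,.014) for u,v in((261,226),(371,227))]; print(W)
```

```text
[639.50560316 359.4443682 ] [551.76829871 344.4943305 ] 89.00190008569763 deg 9.670065219847887 mid [594.65209612 351.80153457] [594.65022303 351.8012154 ]
plate [492.92924182 332.32226081]
[array([649.69571003, 305.46327752]), array([629.31549629, 413.42545887])]
```

>>> step_arm:
  commands:
    - [0, -1, -60, 0, 30]
    - [0, -1, -120, 0, 30]
    - [0, -1, -160, 0, 30]
    - [0, -1, -172, 0, 30]
    - [0, -1, -178, 0, 30]
    - [0, -1, -180, 0, 30]
    - [0, -1, -180, 0, 30]

```text
t: 17.4
position: [0.5956, 0.3495, 0.0112]
eef_rot: [3.141, 0.003, -2.947]
force: [-0.6, 0.7, -0.3]
gripper_width: 0.435
```

>>> step_arm:
  commands:
    - [0, 0, -1, 0, 30]
    - [0, 0, -2, 0, 30]

```text
t: 17.65
position: [0.595, 0.3493, 0.0078]
eef_rot: [3.141, 0.001, -2.947]
force: [0.2, 0.1, -0.6]
gripper_width: 0.434
```

>>> step_arm:
  commands:
    - [0, 0, -2, 0, 30]
    - [0, 0, -2, 0, 60]
    - [0, 0, -2, 0, 60]
    - [0, 0, -2, 0, 60]
    - [0, 0, 40, 0, 60]
    - [0, 0, 100, 0, 60]
    - [-40, -60, 150, -0.18, 60]
    - [-110, -192, 150, -0.36, 60]
    - [-110, -192, 150, -0.54, 60]
    - [-110, -192, 150, -0.54, 60]
    - [-110, -192, 150, -0.54, 60]

```text
t: 19.02
position: [0.4842, 0.1552, 0.1582]
eef_rot: [3.141, 0.001, 2.793]
force: [0.6, 0.2, 0.6]
gripper_width: 0.6
```

Run:
```python
from h import *
c=r.capture("wrist"); s=r.sense(); print(s["position"],s["eef_rot"],s["force"],s["gripper_width"])
cv2.imwrite("pics/w9.png",c["frame"][:,:,::-1])
b=c["frame"].astype(int); u,v=proj(c,[.4868,.157,.008]); print(u,v); u,v=int(u),int(v)
m=np.zeros((400,640),bool); m[max(v-70,0):v+70,u-50:u+50]=(b.max(2)<75)[max(v-70,0):v+70,u-50:u+50]
m=cv2.morphologyEx(m.astype(np.uint8),3,np.ones((7,7))); rects(c,m,.008,300)
```

```text
[0.48482535 0.15644817 0.15810746] [3.14043731e+00 1.33389404e-03 2.79415848e+00] [ 0.5822973   0.50839504 -0.14641356] 0.599174182825593
320.8567479211272 188.19912910631612
px [320.  184.7] area 3286 rect mm [484.9 156.7] [35.7 75.4] 69.9 rgb [49. 48. 47.]
```

View pics/w9.png

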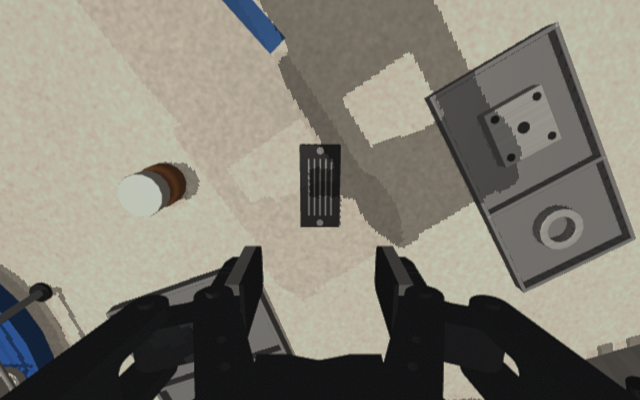

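Ring (558,228) and end plate are both well in their pockets. The flow plate lies straight below, aligned. Descend and grip.

>>> step_arm:
  commands:
    - [0, 0, -60, 0, 60]
    - [0, 0, -110, 0, 60]
    - [0, 0, -140, 0, 60]
    - [0, 0, -150, 0, 60]
    - [0, 0, -155, 0, 60]
    - [0, 0, -156, 0, 60]
    - [0, 0, -156, 0, 40]
    - [0, 0, -156, 0, 25]
    - [0, 0, -156, 0, 25]
    - [0, 0, -156, 0, 25]
    - [0, 0, -156, 0, 25]
    - [0, 0, -156, 0, 25]

```text
t: 20.58
position: [0.4858, 0.1574, 0.0029]
eef_rot: [3.14, 0.002, 2.796]
force: [-1.5, -0.2, 5.7]
gripper_width: 0.392
```

>>> step_arm:
  commands:
    - [0, 0, 30, 0, 25]
    - [0, 0, 80, -0.18, 25]
    - [30, -50, 130, -0.36, 25]
    - [97, -163, 130, -0.54, 25]
    - [97, -163, 130, -0.72, 25]
    - [97, -163, 130, -0.9, 25]
    - [97, -163, 130, -1.08, 25]
    - [97, -163, 130, -1.21, 25]
    - [97, -163, 130, -1.21, 25]
    - [97, -163, 130, -1.21, 25]

```text
t: 21.82
position: [0.5818, -0.0058, 0.1314]
eef_rot: [3.141, 0.0, 1.588]
force: [0.9, -0.2, -0.9]
gripper_width: 0.393
```

Run:
```python
from h import *
c=r.capture("wrist"); s=r.sense(); print(s["position"],s["eef_rot"],s["force"],s["gripper_width"])
cv2.imwrite("pics/w10.png",c["frame"][:,:,::-1])
```

```text
[ 0.5818364  -0.00577306  0.13144885] [3.14132623e+00 5.66678163e-05 1.58799905e+00] [ 0.22187331 -0.24537552 -1.15152356] 0.38869649805526413
```

View pics/w10.png

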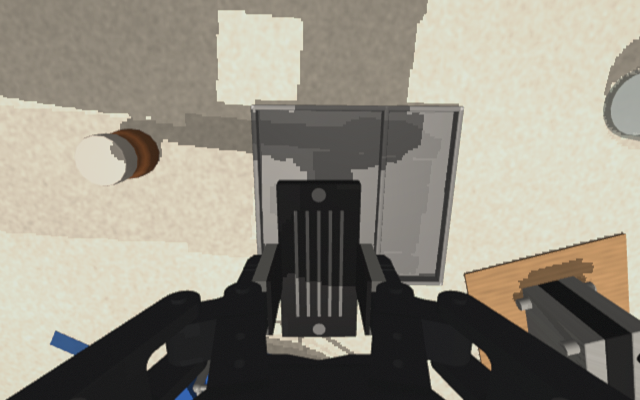

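Plate held over the pocket; tray rim corners (251,104), (464,107), (443,284). The cross wall top is at (384,106).

Run:
```python
from h import *
c=r.capture("wrist"); f=lambda u,v,z:pt(c,u,v,z)[:2]*1000
a,b,d,w=f(251,104,.014),f(464,107,.014),f(443,284,.014),f(384,106,.014); print(a,b,d,w,np.linalg.norm(a-b),np.linalg.norm(b-d))
C=(a+d)/2; x=(b-a)/np.linalg.norm(b-a); print("C",C,np.degrees(np.arctan2(x[1],x[0])),"big",C-28*x,"small",C+50*x)
for z in (.13,.14): print("held plate",(f(319,195,z)+f(319,329,z))/2)
```

```text
[530.93577957  64.75051844] [690.08958854  65.19851429] [691.62910233 -82.43759477] [630.21126114  64.93899908] 159.15443949022685 147.64413568223142
C [611.28244095  -8.84353816] 0.1612792297515384 big [583.28255187  -8.92235396] small [661.28224286  -8.70279567]
held plate [582.59768982  -9.14432091]
held plate [582.48916577  -4.15847471]
```

>>> step_arm:
  commands:
    - [0, -2, -60, 0, 25]
    - [0, -2, -100, 0, 25]
    - [0, -2, -118, 0, 25]
    - [0, -2, -124, 0, 25]
    - [0, -2, -125, 0, 25]
    - [0, -2, -126, 0, 25]
    - [0, -2, -126, 0, 25]

```text
t: 22.8
position: [0.583, -0.0079, 0.007]
eef_rot: [3.138, 0.0, 1.586]
force: [-0.3, 0.3, 3.5]
gripper_width: 0.39
```

>>> step_arm:
  commands:
    - [0, 0, 0, 0, 58]
    - [0, 0, 0, 0, 58]
    - [0, 0, 0, 0, 58]
    - [0, 0, 50, 0, 58]
    - [0, 0, 110, 0, 58]
    - [0, 0, 170, 0.1, 58]
    - [-30, -120, 215, 0.2, 58]
    - [-67, -281, 215, 0.35, 58]
    - [-67, -281, 215, 0.35, 58]
    - [-67, -281, 215, 0.35, 58]
    - [-67, -281, 215, 0.35, 58]
    - [-67, -281, 215, 0.35, 58]

```text
t: 24.3
position: [0.5138, -0.2916, 0.2203]
eef_rot: [-3.141, 0.0, 1.931]
force: [-0.3, 0.5, -0.6]
gripper_width: 0.582
```

```bash
cat > car.py <<'E'
from h import *
c=r.capture("wrist"); s=r.sense(); print(s["position"],s["eef_rot"],s["gripper_width"],s["force"],s["q"].round(2))
b=c["frame"].astype(int); u,v=[int(x) for x in proj(c,[.5155,-.2895,.108])]; print(u,v)
m=np.zeros((400,640),bool); m[v-55:v+48,u-55:u+55]=(b.max(2)<40)[v-55:v+48,u-55:u+55]; rects(c,m,.108,150)
# white/steel in carousel annulus
yy,xx=np.mgrid[0:400,0:640]; P=np.array([pt(c,u,v,.046)[:2] for u,v in zip(xx.ravel(),yy.ravel())]).reshape(400,640,2)-[.5155,-.2895]
R=np.hypot(P[...,0],P[...,1]); A=np.degrees(np.arctan2(P[...,1],P[...,0]))%360
k=(R<.118)&(R>.065)&(b[:,:,2]-b[:,:,0]<20)&(b.min(2)>90)
n,l,st,ce=cv2.connectedComponentsWithStats(cv2.morphologyEx(k.astype(np.uint8),2,np.ones((3,3))))
for i in range(1,n):
    if st[i,4]>60: print(ce[i].round(1),st[i],"xy",pt(c,*ce[i],.04)[:2].round(4),"ang",A[l==i].mean().round(1),"r",R[l==i].mean().round(3))
E
python3 car.py
```

```text
[ 0.51437031 -0.28978141  0.2200591 ] [ 3.14157730e+00 -5.50656886e-04  1.93345780e+00] 0.5815993357911441 [-0.34610008  0.75950428 -0.17217293] [-0.58  0.24  1.22  0.    1.69 -0.94]
320 196
px [323.4 165.5] area 284 rect mm [ 509.5 -268.7] [10.8 20.3] 21.1 rgb [29. 29. 29.]
[392.  106.2] [355  73  59  56 704] xy [ 0.5536 -0.2021] ang 66.7 r 0.096
[412.8 204.9] [368 144  73 113 965] xy [ 0.6121 -0.2819] ang 143.9 r 0.101
[396.4 160.4] [387 157  21   9  87] xy [ 0.5781 -0.2468] ang 35.2 r 0.075
[243.9 228.6] [211 206  56  44 689] xy [ 0.4607 -0.3659] ang 234.0 r 0.093
[273. 241.] [264 231  19  21 107] xy [ 0.4929 -0.3683] ang 253.5 r 0.08
[322.9 270.1] [265 239 108  49 763] xy [ 0.5531 -0.3813] ang 292.5 r 0.1
```

Handle angle agrees (jaw 20.8°, bar 21°). Grip it and turn +1.66 rad.

>>> step_arm:
  commands:
    - [1, 0, -60, 0, 58]
    - [1, 0, -110, 0, 58]
    - [1, 0, -131, 0, 50]
    - [1, 0, -131, 0, 0]
    - [1, 0, -131, 0, 0]
    - [1, 0, -131, 0, 0]
    - [1, 0, -131, 0, 0]
    - [1, 0, -131, 0, 0]
    - [1, 0, -131, 0, 0]

```text
t: 25.48
position: [0.5165, -0.2882, 0.0906]
eef_rot: [3.14, 0.0, 1.936]
force: [-0.4, 6.5, 2.4]
gripper_width: 0.127
```

>>> step_arm:
  commands:
    - [0, 0, 0, 0.14, 0]
    - [0, 0, 0, 0.28, 0]
    - [0, 0, 0, 0.42, 0]
    - [0, 0, 0, 0.56, 0]
    - [0, 0, 0, 0.7, 0]
    - [0, 0, 0, 0.84, 0]
    - [0, 0, 0, 0.98, 0]
    - [0, 0, 0, 1.12, 0]
    - [0, 0, 0, 1.26, 0]
    - [0, 0, 0, 1.4, 0]
    - [0, 0, 0, 1.54, 0]
    - [0, 0, 0, 1.66, 0]

```text
t: 26.98
position: [0.5156, -0.2903, 0.0906]
eef_rot: [-3.139, -0.001, -2.684]
force: [-2.4, -3.0, 1.4]
gripper_width: 0.122
```

>>> step_arm:
  commands:
    - [0, 0, 0, 0, 0]
    - [0, 0, 0, 0, 0]
    - [0, 0, 0, 0, 60]
    - [0, 0, 0, 0, 60]
    - [0, 0, 0, 0, 60]
    - [0, 0, 50, 0, 60]
    - [0, 0, 110, 0, 60]
    - [0, 0, 130, 0, 60]
    - [0, 0, 130, 0, 60]
    - [0, 0, 130, 0, 60]

```text
t: 28.22
position: [0.5154, -0.2885, 0.2174]
eef_rot: [3.139, -0.001, -2.687]
force: [-0.1, -0.5, -0.9]
gripper_width: 0.598
```

```bash
python3 car.py; python3 -c "
from h import *
c=r.capture('wrist'); cv2.imwrite('pics/w11.png',c['frame'][:,:,::-1])"
```

```text
[ 0.51530494 -0.28843346  0.21703957] [ 3.13846771e+00 -1.80749059e-03 -2.68744268e+00] 0.5993388341177271 [-0.30078673 -0.47777184 -0.16312045] [-0.57  0.24  1.22  0.    1.68 -2.6 ]
317 197
px [315.9 220.3] area 347 rect mm [ 524.3 -286.8] [42.  10.4] 26.1 rgb [30. 29. 29.]
[241.2 161.5] [ 195   53  104  204 2432] xy [ 0.5313 -0.3629] ang 283.2 r 0.096
[390.3 116.7] [376 103  30  29 604] xy [ 0.4322 -0.2546] ang 157.9 r 0.09
[390.4 209.3] [379 205  24   9  81] xy [ 0.5105 -0.2104] ang 94.4 r 0.077
[312.5 272.9] [263 243  95  46 720] xy [ 0.6079 -0.2501] ang 39.6 r 0.101
```

View pics/w11.png

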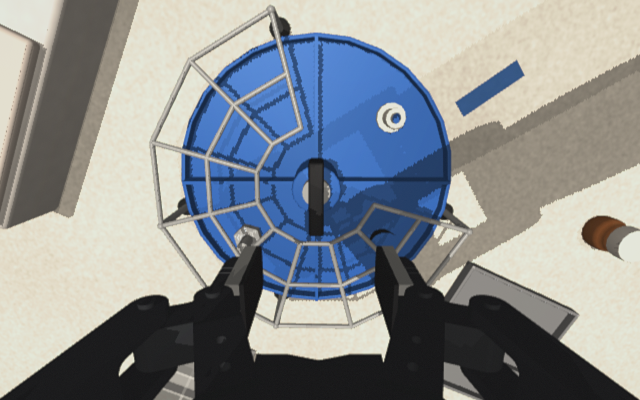

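The fitting is at (390,117), mid-opening, standing on its flange.

Run:
```python
from h import *
c=r.capture("wrist"); print(r.sense()["position"])
print(pt(c,390.5,117.5,.027).round(4),pt(c,395,118,.054).round(4),pt(c,*[390.3,116.7],.034).round(4))
```

```text
[ 0.51539423 -0.28852864  0.2174056 ]
[ 0.4316 -0.2513  0.027 ] [ 0.4321 -0.253   0.054 ] [ 0.4315 -0.2533  0.034 ]
```

>>> step_arm:
  commands:
    - [-45, 20, 0, -0.18, 60]
    - [-84, 36, 0, -0.36, 60]
    - [-84, 36, 0, -0.54, 60]
    - [-84, 36, 0, -0.72, 60]
    - [-84, 36, 0, -0.86, 60]
    - [-84, 36, -50, -0.86, 55]
    - [-84, 36, -100, -0.86, 55]
    - [-84, 36, -130, -0.86, 55]
    - [-84, 36, -130, -0.86, 55]
    - [-84, 36, -130, -0.86, 55]

```text
t: 29.62
position: [0.4324, -0.2532, 0.0906]
eef_rot: [-3.141, 0.002, 2.736]
force: [1.1, -0.1, 0.4]
gripper_width: 0.551
```

```bash
cat > fit.py <<'E'
from h import *
c=r.capture("wrist"); s=r.sense(); print(s["position"],s["eef_rot"],s["gripper_width"],s["force"])
b=c["frame"].astype(int); u,v=[int(x) for x in proj(c,[.4317,-.2522,.035])]
m=np.zeros((400,640),bool); sl=np.s_[max(v-60,0):v+60,u-60:u+60]; m[sl]=((b[:,:,2]-b[:,:,0]<22)&(b.min(2)>75))[sl]
n,l,st,ce=cv2.connectedComponentsWithStats(cv2.morphologyEx(m.astype(np.uint8),2,np.ones((3,3))))
print(u,v)
for i in range(1,n):
    if st[i,4]>100:
        x,y,w,h,a=st[i]; print(st[i],ce[i].round(1),"flange by bbox side",pt(c,x+w/2,y+w/2,.027).round(4), "from bottom", pt(c,x+w/2,y+h-w/2,.027).round(4))
E
python3 fit.py
```

```text
[ 0.43267285 -0.25342003  0.09112459] [-3.14112358e+00  2.83736958e-03  2.73580783e+00] 0.5510761153550836 [ 0.03438444 -0.25654861  1.15565353]
319 219
[ 299  191   43   47 1457] [320.  213.1] flange by bbox side [ 0.4304 -0.2507  0.027 ] from bottom [ 0.4329 -0.2518  0.027 ]
```

>>> step_arm:
  commands:
    - [-1, 1, -30, 0, 55]
    - [-1, 1, -50, 0, 55]
    - [-1, 1, -59, 0, 55]
    - [-1, 1, -60, 0, 40]
    - [-1, 1, -60, 0, 25]
    - [-1, 1, -60, 0, 10]
    - [-1, 1, -60, 0, 10]
    - [-1, 1, -60, 0, 10]
    - [-1, 1, -60, 0, 10]
    - [-1, 1, -60, 0, 10]
    - [-1, 1, -60, 0, 10]

```text
t: 31.05
position: [0.4316, -0.2524, 0.0308]
eef_rot: [-3.141, 0.002, 2.736]
force: [-0.6, -0.2, 6.3]
gripper_width: 0.176
```

>>> step_arm:
  commands:
    - [0, 0, 30, 0, 10]
    - [0, 0, 80, 0, 10]
    - [0, 0, 120, 0, 10]
    - [60, 65, 130, 0.18, 10]
    - [120, 130, 130, 0.36, 10]
    - [229, 244, 130, 0.4, 10]
    - [229, 244, 130, 0.4, 10]
    - [229, 244, 130, 0.4, 10]
    - [229, 244, 130, 0.4, 10]
    - [229, 244, 130, 0.4, 10]
    - [229, 244, 130, 0.4, 10]

```text
t: 32.42
position: [0.6593, -0.0087, 0.1592]
eef_rot: [-3.141, -0.001, 3.135]
force: [0.2, 0.0, 0.7]
gripper_width: 0.179
```

Run:
```python
from h import *
c=r.capture("wrist"); s=r.sense(); print(s["position"],s["eef_rot"],s["gripper_width"],s["force"])
cv2.imwrite("pics/w12.png",c["frame"][:,:,::-1])
b=c["frame"].astype(int); g=b.sum(2)//3
# tray mask: dark grey large blob
m=((g<125)&(g>30)&(abs(b[:,:,0]-b[:,:,2])<14)).astype(np.uint8)
n,l,st,ce=cv2.connectedComponentsWithStats(m)
for i in range(1,n):
    if st[i,4]>1500: print(st[i],ce[i].round(1))
w=(g>150)&(abs(b[:,:,0]-b[:,:,2])<25); m=np.zeros((400,640),np.uint8); m[200:340,270:370]=w[200:340,270:370]
n,l,st,ce=cv2.connectedComponentsWithStats(m); print([(st[i].tolist(),ce[i].round().tolist()) for i in range(1,n) if st[i,4]>100])
for p in [(.531,-.083),(.531,.066),(.691,.066),(.691,-.083)]: print(proj(c,[*p,.014]).round(1))
```

```text
[ 0.65928192 -0.00899092  0.15945613] [-3.14145067e+00 -1.91548137e-04  3.13452233e+00] 0.1806858767994814 [ 0.23147098 -0.68660331 -0.31618573]
[  224    26   188   197 19855] [336.3 130.1]
[ 262  224  109  137 2298] [318.7 263.2]
[ 371  268  269  132 4951] [550.7 328. ]
[   0  280  146  120 7059] [ 39.3 331.1]
[([317, 287, 24, 48, 382], [330.0, 312.0]), ([301, 290, 23, 21, 170], [309.0, 299.0]), ([292, 307, 43, 33, 356], [312.0, 330.0])]
[221.8  27.9]
[413.   26.4]
[400.8 221. ]
[236.9 222.2]
```

Tray rim matches the prediction within about 2 px; the fitting is held (opening 0.18). Set down.

>>> step_arm:
  commands:
    - [2, 1, -60, 0, 10]
    - [2, 1, -110, 0, 10]
    - [2, 1, -132, 0, 10]
    - [2, 1, -139, 0, 10]
    - [2, 1, -142, 0, 10]
    - [2, 1, -144, 0, 10]
    - [2, 1, -145, 0, 10]
    - [2, 1, -145, 0, 10]

```text
t: 33.48
position: [0.6621, -0.0069, 0.0148]
eef_rot: [3.142, 0.001, 3.136]
force: [-1.1, 0.0, -0.3]
gripper_width: 0.182
```

>>> step_arm:
  commands:
    - [0, 0, -1, 0, 10]
    - [0, 0, -2, 0, 10]
    - [0, 0, -2, 0, 10]

```text
t: 33.85
position: [0.6623, -0.0068, 0.0148]
eef_rot: [-3.142, 0.001, 3.136]
force: [-6.8, -0.0, 11.2]
gripper_width: 0.177
```

Contact at 11 N, so the flange is on the floor. Release and rise.

>>> step_arm:
  commands:
    - [0, 0, 1, 0, 10]
    - [0, 0, 1, 0, 25]
    - [0, 0, 1, 0, 55]
    - [0, 0, 1, 0, 55]
    - [0, 0, 1, 0, 55]
    - [0, 0, 30, 0, 55]
    - [0, 0, 80, 0, 55]
    - [-20, 0, 140, 0, 55]
    - [-100, 0, 200, 0, 55]
    - [-100, 0, 200, 0, 55]
    - [-100, 0, 200, 0, 55]
    - [-100, 0, 200, 0, 55]

```text
t: 35.35
position: [0.562, -0.0069, 0.2116]
eef_rot: [3.141, -0.001, 3.136]
force: [-0.0, -0.5, 0.1]
gripper_width: 0.552
```

Run:
```python
from h import *
c=r.capture("wrist"); s=r.sense(); print(s["t"],s["position"],s["force"],s["gripper_width"])
cv2.imwrite("pics/w13.png",c["frame"][:,:,::-1])
b=c["frame"].astype(int); g=b.sum(2)//3
for p in [(.531,-.083),(.691,-.083),(.661,-.008)]: print(proj(c,[*p,.011]).round(1))
u,v=[int(x) for x in proj(c,[.661,-.008,.02])]
m=np.zeros((400,640),np.uint8); m[v-50:v+50,u-30:u+30]=(g>120)[v-50:v+50,u-30:u+30]
n,l,st,ce=cv2.connectedComponentsWithStats(m)
for i in range(1,n):
    if st[i,4]>30: x,y,w,h,a=st[i]; print("white",st[i],pt(c,x+w/2,y+w/2,.011).round(4),pt(c,x+w/2,y+h-w/2,.011).round(4),"rgb",b[l==i].mean(0).round())
u,v=[int(x) for x in proj(c,[.582,-.008,.012])]
m=np.zeros((400,640),bool); m[max(v-35,0):v+35,max(u-60,0):u+60]=(g<60)[max(v-35,0):v+35,max(u-60,0):u+60]; m=cv2.morphologyEx(m.astype(np.uint8),3,np.ones((7,7))); print("flow"); rects(c,m,.012,300)
t=r.capture("top")
for n,p in (("fit tip",(.661,-.008,.038)),("fit foot",(.661,-.008,.004))): print(n,proj(t,p).round(1))
s=r.capture("scene"); sb=s["frame"].astype(int)
a,d=proj(s,(.661,-.008,.038)),proj(s,(.661,-.008,.004)); print("scene tip/foot",a,d)
u,v=[int(x) for x in (a+d)/2]; k=(sb.sum(2)//3)[v-22:v+22,u-14:u+15]
m=(k>125).astype(np.uint8); n,l,st,ce=cv2.connectedComponentsWithStats(m); print([(st[i]+[u-14,v-22,0,0,0]).tolist() for i in range(1,n)])
for row in k[::2]: print(' '.join(f'{x:3d}' for x in row[::2]))
```

```text
35.4 [ 0.56195904 -0.00685842  0.2109586 ] [0.29433526 0.05712166 0.8212315 ] 0.5510638814013962
[243.1 146. ]
[252.6 286.6]
[317.8 262.2]
white [306 252  27  28 408] [ 0.665  -0.0061  0.011 ] [ 0.6663 -0.0061  0.011 ] rgb [176. 175. 161.]
white [ 287  286   60   29 1722] [ 0.7304 -0.0094  0.011 ] [ 0.6895 -0.0091  0.011 ] rgb [193. 189. 169.]
flow
px [318.4 194.5] area 2398 rect mm [582.6  -7.2] [36.3 75.9] 1.3 rgb [49. 47. 46.]
fit tip [334.3 139.2]
fit foot [334.3 141.8]
scene tip/foot [280.84861132 280.5373244 ] [281.68900194 291.19627841]
[[275, 280, 14, 15, 106], [267, 300, 22, 7, 77]]
110 109 109 109 109  96  29  23  39  51  51  56  52  47  58
109 109 109 109 109  73  16  17  21  27  34  42  51  49  42
109 110 109 109 110 102  73  58  34  24  15  19  19  29  27
110 109 109 110 110 110 111 108 104  91  72  56  31  17  16
113 111 110 110 110 109 110 110 109 110 110 107 104  83  73
 99 103 106 110 108 109 109 110 110 110 109 109 109 110 110
 48  53  63  89  99 106 106 109 110 109 110 110 110 110 109
101  79  76  56  49  57  63  90 103 106 110 108 109 110 109
110 111 110 106  98  82  75  92  82  66  68  94 101 110 108
110 110 110 109 110 116 151 165 159 145  71  49  50  61  74
110 110 110 110 109 134 173  88 109 190 114 103  84  73  52
110 110 109 110 109 124 180 161 179 145 132 110 110 109 105
120 119 114 113 120 177  96 120 108  83 177 122 109 110 110
121 121 121 120 139 199  91  80  82  77 127 114 109 109 109
121 121 121 121 128 200 142  91  85  96 147 100 110 109 110
121 121 120 121 119 146 189 182 152 128 108  88 111 110 112
119 122 121 121 121 105 100 110 110  89  96 119 120 117 113
 65  83 106 116 122 121 115 102 110 111 120 121 121 120 115
 66  43  43  57  68  99 109 120 117 119 121 121 121 121 121
183 139  93  69  46  43  46  63  81 104 114 120 119 121 122
201 202 194 185 146 103  76  67  46  42  52  66  96 109 119
199 198 201 201 202 197 192 189 145 116  81  57  42  45  60
```

Every part checks out numerically and the gripper is clear, so I'm handing in.

```bash
python3 -c "
from bench import r
print(r.sense()['t'],r.job_done())"
```

```text
the job is handed in; nothing more can be done
35.5 None
```

I made up both kits in the order listed and handed the job in at 35.5 s. I turned the carousel twice by its handle and lifted the ring and the fitting out through the opening. The hex bolt and the stopper stayed in the carousel.

| Part | Last check | Result |
|---|---|---|
| End plate | wrist picture | about 2 mm from its pocket middle, flat |
| Spacer ring | seen in a picture only; its final position was not measured | flat in the smaller pocket; released within about 3 mm of the middle by arm position |
| Flow plate | wrist image measurement | within about 2 mm of its pocket middle, flat |
| Port fitting | wrist and scene image numbers | about 2–5 mm from its pocket middle, round flange outline, upright |

- **Fitting check:** after release I checked the fitting by numbers only, because all 16 picture views were used. The wrist camera put it about 4 mm further out in x than the scene camera did, which is most likely its height shifting the outline.
- **Tray positions:** the top and wrist cameras disagreed on tray positions by 3–5 mm, and I relied mainly on the wrist camera.
- **Forces:** the highest force reported at the end of a move was about 13 N, when the fitting touched the tray floor.

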